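# Fold back the carousel's bifold cover and fetch the spring

## Robot

A 6-joint arm with a two-finger parallel gripper is mounted at the origin on a cart in front of the work surface, level with it; the furniture and walls round the work are solid. World frame = base frame: x ahead of the robot, y to its left, z up, the work surface at z = 0. Lengths are in m, angles in rad, forces in N, time in s.
With the tool pointing down it reaches from about 0.25 to 0.775 m from the base axis. Payload 4 kg.
Tool frame: the origin (TCP) lies at the centre of the arm's flange, where the gripper is bolted on; the fingertips stand 199 mm ahead of it and the grasp point (between the pads) lies 180 mm ahead of it (robot.tcp_to_tips is the distance from the TCP to the fingertips, in m); z points along the fingers, y is the line along which they close (so a half turn about z gives the same grasp; the last joint's range is limited). The gripper opens to 94 mm and grips with 3 to 60 N. Pads are 16 mm wide; open, the fingers measure 119 mm over their backs; the gripper's body (75 mm by 177 mm) begins 78 mm behind the grasp point.
Start: joints at [1.236, 0.087, 1.371, -0, 1.684, -0.103], TCP at [0.126, 0.535, 0.405] pointing down, gripper open.
Joint ranges: [-3.1, 3.1], [-0.76, 2.03], [0.27, 2.55], [-1.08, 4.22], [0.17, 2.65], [-2.57, 2.57]. Speed limits (rad/s): [2.79, 2.79, 3.14, 3.14, 3.14, 3.14].

## Interface

Orientations are given as [roll, pitch, yaw] about the fixed x, y, z axes, in that order (R = Rz(yaw) Ry(pitch) Rx(roll)).
In Python, from bench import telemetry, snapshot, ticket, robot gives the robot as it stands.
- The arm moves only by the tool apply_moves, never from a script. Its argument "moves" is a list that holds one entry, the list of rows, each a list of 5 numbers: the shift along the tool's x, y, z in units of 50 mm (1.0 is 50 mm), then the turn about the tool's z in units of 10 degrees (1.0 is 10 degrees), then the closure, from 0 (fully open) to 1 (shut). A call has 1 to 10 rows; each row is the pose to reach, as a shift and turn from the pose commanded when the call began, along the tool's axes at that moment; what a row does not reach only later rows make up. A row lasts 1/8 s, in which the tool goes at most 62.5 mm and 10.7 degrees, less where a joint would pass 70% of its speed; a pose out of reach is approached as far as the arm can. A call with a gripper value outside its range is refused whole. The fingers move at their own pace and stop on an object; the grip force is fixed at half the most. Time passes only in rows, so rows that repeat a pose let the fingers close. It gives the time, the measured TCP pose, the force, the opening and the grip force at its end, in the units of the state.
- telemetry.get_obs(): the state, without advancing time (a new reading comes with each control period).
- snapshot(name): name is "side" or "top"; returns a dict with "image" (384x512x3 uint8, red, green, blue), "fovy" (degrees; the focal length in pixels is half the picture's height over the tangent of half this angle, whatever the lens; pixels are square), "cx", "cy" (the principal point, pixels), "R" (3x3) and "t" (3): a world point X has camera coordinates R X + t. Camera axes: x right, y down, z forward; pixel columns grow to the right and rows downward; lengths in m; the calibration is good to about 2 mm. A picture is of the moment at which its call begins. There is no depth.
- ticket.close_job(): hands the job in; it is judged then, once.
The state is a dict: "time": time; "joint_positions": joint angles; "qvel": joint speeds; "joint_torque": joint torques, N m; "tool_pos": TCP position; "ee_rot": TCP orientation; "wrist_force": force on the tool from outside, world axes, zero at the start; "wrist_torque": the same for the moment, N m; "width": finger opening in m; "finger_force": force on a finger pad.
Only numpy, scipy, OpenCV 4.12 (cv2) and the standard library are available. Lean on these libraries where they do the work, as an engineer would, in place of code of your own. Each camera call takes 0.05 s, during which the arm holds its last target. There are 200 camera calls.

## Task

Open the spares carousel by pushing the free rod-edge of its two-panel folding cover along the rails until the two panels stand folded together at the right-hand end. Then turn the carousel gently by its upright pegs, so that nothing on it topples, until the compression spring stands in the middle of the front opening, take the spring out and stand it upright in the empty metal tray. Leave the cover folded and the other parts standing on the carousel.

Things in the scene. Friction and masses are not known exactly. Their poses are not given: they have to be found in the camera images.
- enclosure: Fixed grey box on the worktop; origin at z 0 under the carousel's axis, its x away from the robot, y left. Spans x -131..125, y -205..131 mm. Fixed roof (top 85 mm high) behind x -5 mm. In front of it, x -121..-5, lies the opening that the cover closes. Front rail 85 mm high, left wall 78. Right of y -128 a drive housing 70 mm high fills it; the folded cover stands above that.
- cover (a joint): Fold angle of the bifold cover: 0 closed flat, 1.50 (stop) fully folded, panels upright together, 245 mm high. Starts 0.28 to 0.45. Two panels 152 x 104 mm; the first is hinged to the box's right end (point cover_pivot), the knuckle between them rises. Pushing the lead rod right (enclosure -y) folds it: about 5 N at first, less later. Stiff hinges: it stays where left.
- cover_pivot (a point): Middle of the cover's fixed hinge on the box: enclosure x -63, y -190 mm, 92 mm high. The lead rod's centre is 305 cos(cover angle) mm left (+y) of it: 22 mm when fully folded, against a slightly springy stop. Near upright, the panel stands above the rod, so a wide gripper body touches it before the fingertip finishes the push; that folds it as well.
- lead_rod (a point): Centre of the lead rod at the cover's free edge: dark round steel rod, 14 mm thick, 124 mm long, along enclosure x. It travels only along enclosure y on the rails, always 92 mm high, at enclosure x -63 mm. Push its left side with a fingertip 84 to 90 mm high, clear of all parts inside.
- carousel: Aluminium disc 228 mm across, top face 20 mm high, turning either way on a vertical axis with light friction, stays where left; origin on the axis, 12 mm high, z up. Four bays (black pads 62 mm across) 75 mm from the axis every 90 degrees, pegs midway between them; one loose part in each. The spring's bay starts at the left or right, 76 to 104 degrees from the front.
- peg_0 (a point): Top of a turning peg: upright steel peg 10 mm thick (18 mm collar at the foot), 100 mm from the carousel's axis, midway between two bays, reaching 70 mm above the worktop. This one starts about 45 degrees left of the front.
- peg_1 (a point): Top of another such peg; starts about the rear left.
- peg_2 (a point): Top of another such peg; starts about the rear right.
- peg_3 (a point): Top of another such peg; starts about 45 degrees right of the front.
- spring: Steel compression spring standing on end in a left or right bay, 23 mm diameter, 53 mm tall, about 50 g; origin at the centre of its underside, z up. Rigid to the grip. It topples if the carousel is jerked or stopped abruptly: push the pegs at about 50 mm/s.
- nut: Knurled metal nut, 40 mm diameter, 22 mm high, in the front bay at the start; origin at underside centre. Stays on the carousel.
- coil: Black solenoid coil with a grey connector, 42x52x45 mm, in the bay opposite the spring; origin at underside centre. Stays on the carousel.
- foot: White round machine foot, 42 mm diameter, 32 mm high, in the rear bay; origin at underside centre. Stays on the carousel.
- tray: Fixed empty open steel tray on the worktop left of the box, 100 (x) x 130 (y) x 18 mm high, walls and floor 3 mm; origin at the centre of its underside, axes along its sides.
Things that resemble listed ones, but are neither listed nor needed, are in the scene too. Several things have the shape of the nut; the one meant has the colours described above.

How it is judged:
By the outcome, as a careful person would: the job done as asked, in the order asked, and still so for the second after the job is handed in, with the robot touching nothing.
It also fails if it takes over 72 s, if anything falls off the work surface, if the arm or the gripper's body presses on something with over 40 N, if the wrist force passes 120 N, or if a joint passes its speed limit or range.

## Working session

There is one attempt and no reset: what is moved stays moved. The work goes in short steps, Python scripts to look and compute and a tool call to move; the robot and the scene stay as the last step left them, time stands still between calls to the robot, and variables do not carry over. Pictures are saved under pics/ and viewed, at most 11 in all, crops included, and the job is handed in when it is done.

Besides the shell and the picture viewer there is one more tool, called as name(argument=value, ...) on one line, values as JSON. apply_moves: Moves the arm, as the interface text tells. Its arguments: {"type":"object","properties":{"moves":{"type":"array","items":{"type":"array","items":{"type":"array","items":{"type":"number"}}}}},"required":["moves"]}

```bash
mkdir -p pics; ls
cat > h.py <<'E'
import numpy as np,cv2
from bench import telemetry,snapshot,ticket,robot
def cam(n,f=None):
    s=snapshot(n)
    if f: cv2.imwrite('pics/'+f,s['image'][:,:,::-1])
    return s
def K(s):
    f=192/np.tan(np.radians(s['fovy'])/2); return f,s['cx'],s['cy']
def ray(s,u,v,z):
    f,cx,cy=K(s); R=np.array(s['R']);t=np.array(s['t'])
    d=R.T@np.array([(u-cx)/f,(v-cy)/f,1]); c=-R.T@t
    return c+d*(z-c[2])/d[2]
def proj(s,X):
    f,cx,cy=K(s); p=np.array(s['R'])@np.array(X)+np.array(s['t'])
    return np.array([cx+f*p[0]/p[2],cy+f*p[1]/p[2]])
E
python3 - <<'E'
from h import *
o=telemetry.get_obs();print(o)
ims=[]
for n in('side','top'):
    s=cam(n);ims.append(s['image']);print(n,s['fovy'],s['cx'],s['cy'],-np.array(s['R']).T@s['t'],np.array(s['R'])[2])
    cv2.imwrite(f'pics/{n}0.png',cv2.resize(s['image'][:,:,::-1],(800,600),interpolation=cv2.INTER_CUBIC))
E
```

```text
pics
{'time': 0.0, 'joint_positions': array([ 1.23585410e+00,  8.79210773e-02,  1.37223973e+00,  8.99027281e-07,
        1.68358560e+00, -1.03079483e-01]), 'qvel': array([ 0.00061963, -0.00057633, -0.00175963,  0.00096452,  0.00036144,
       -0.00018208]), 'joint_torque': array([-1.70224961e-03, -3.40172982e+01, -3.02425504e+01,  7.16380868e-02,
        3.28453572e-02, -1.47696855e-04]), 'tool_pos': array([0.12633962, 0.53517236, 0.40352962]), 'ee_rot': array([-3.13945042e+00, -2.22503856e-04,  2.90972977e+00]), 'wrist_force': array([ 0.45450754, -0.15932596, -0.09441088]), 'wrist_torque': array([ 0.0010909 ,  0.02260826, -0.03978788]), 'finger_force': 0.0, 'width': 0.09395232942280982}
side 57.969312817592986 252.01366701990293 192.66233664935027 [ 0.15748169 -0.85362698  0.73564254] [ 0.41472412  0.68587304 -0.59798166]
top 55.88798437481827 254.32710881086354 191.76179012737975 [ 0.46511672 -0.09483287  0.96638883] [ 0.16154894 -0.00602603 -0.9868463 ]
```

View pics/top0.png

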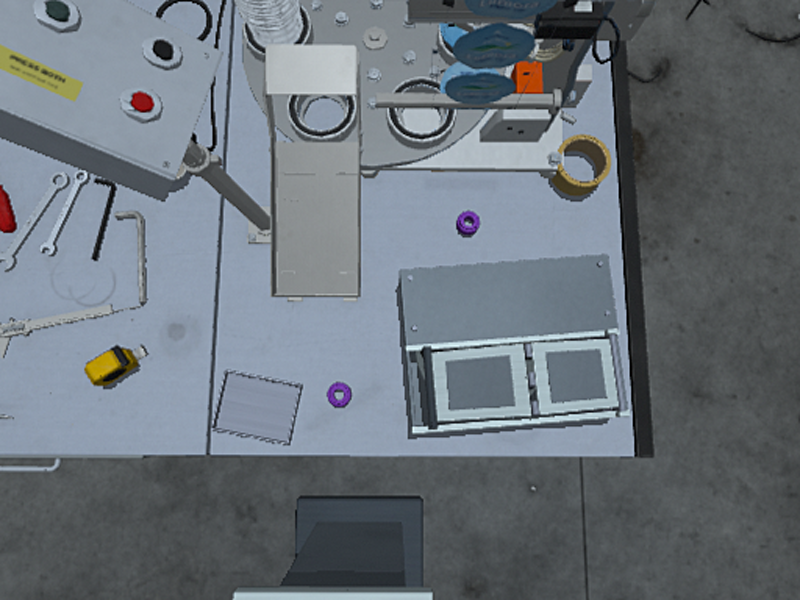

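View pics/side0.png

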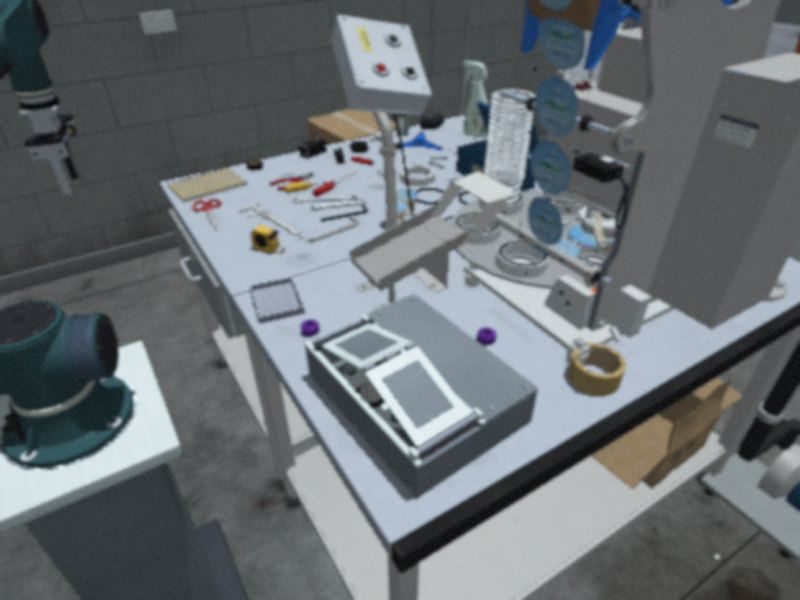

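Top view: the box lies right of centre, with its rear roof corners at (400,270) and (607,255) and its front at (411,436) and (628,412). The dark lead rod is at (428,388) and the tray at (258,407). The purple nuts outside, at (339,394) and (468,222), are distractors because the one meant is metal and on the carousel. I'll enlarge the view to get corners.

Run:
```python
from h import *
s=cam('top')
c=s['image'][155:290,130:410,::-1]
cv2.imwrite('pics/top1.png',cv2.resize(c,None,fx=2.85,fy=2.85,interpolation=cv2.INTER_CUBIC))
```

```text
(no output)
```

View pics/top1.png

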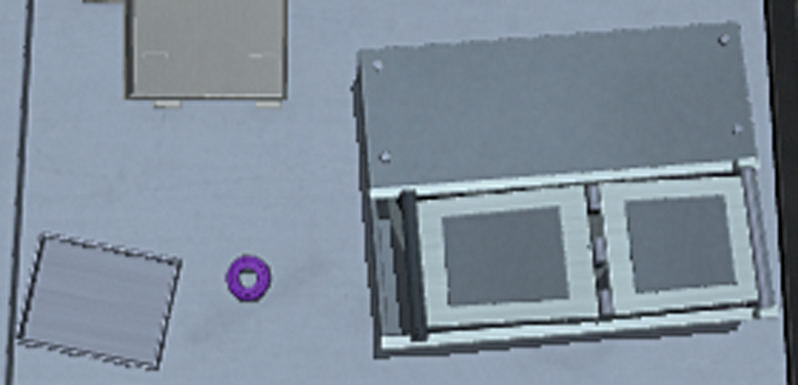

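The crop shows the roof's rear corners at (358,50) and (737,22), the rod from (406,190) to (419,338), the hinge from (752,168) to (768,315), and the tray corners at (41,234), (181,262), (157,368) and (18,340).

```bash
cat > fit.py <<'E'
from h import *
from scipy.optimize import least_squares
s=cam('top')
g=lambda u,v:np.array([130+u/2.85,155+v/2.85])
pts=[((358,50),(.125,.131,.085)),((737,22),(.125,-.205,.085)),((380,348),(-.131,.131,.085)),((412,264),(-.063,None,.095)),((760,241),(-.063,-.190,.095))]
def W(p,q):
    c,n=np.cos(p[2]),np.sin(p[2]); return [p[0]+c*q[0]-n*q[1],p[1]+n*q[0]+c*q[1],q[2]]
def res(p):
    r=[]
    for px,q in pts:
        q=[q[0],p[3] if q[1] is None else q[1],q[2]]
        r.append(proj(s,W(p,q))-g(*px))
    return np.concatenate(r)
f=least_squares(res,[.45,-.2,.05,.09]);p=f.x;print(p.round(4),f.fun.round(1))
print('angle',np.arccos((p[3]+.19)/.305))
tc=np.array([ray(s,*g(*q),.018)[:2] for q in[(41,234),(181,262),(157,368),(18,340)]])
print(tc.round(3),tc.mean(0),[np.linalg.norm(tc[i]-tc[i-1]).round(3) for i in range(4)])
E
python3 fit.py; sed -n 1,5p /dev/null; python3 -c "
from h import *
d=robot; print([a for a in dir(d) if a[0]!='_'])"
```

```text
[ 0.5435 -0.2439  0.0767  0.1002] [ 0.2 -0.1  0.9  0.4  0.4  0.5  0.   0.1 -1.4 -0.8]
angle 0.313301380643421
[[0.5   0.184]
 [0.475 0.056]
 [0.381 0.075]
 [0.405 0.2  ]] [0.44031149 0.12883872] [np.float64(0.096), np.float64(0.131), np.float64(0.095), np.float64(0.128)]
['IKError', 'tcp_to_tips']
```

```bash
cat >> h.py <<'E'
E0=np.array([.5435,-.2439]);YAW=.0767
def w(ex,ey):
    c,n=np.cos(YAW),np.sin(YAW); return E0+[c*ex-n*ey,n*ex+c*ey]
def enc(p):
    c,n=np.cos(YAW),np.sin(YAW); d=np.array(p)[:2]-E0; return np.array([c*d[0]+n*d[1],-n*d[0]+c*d[1]])
def units(p,yaw,tip,o=None):
    "shift/turn units for tip at world xy p, tip height"
    o=o or telemetry.get_obs();y0=o['ee_rot'][2];d=np.array([*p,tip+.199])-o['tool_pos']
    x=np.array([np.cos(y0),np.sin(y0)]);t=-(yaw-y0);t=(t+np.pi)%(2*np.pi)-np.pi
    return np.round([d[:2]@x/.05,d[:2]@[x[1],-x[0]]/.05,-d[2]/.05,np.degrees(t)/10],2)
E
python3 - <<'E'
from h import *
print(units(w(-.063,.133),1.6475,.15),w(-.063,.133))
E
```

```text
[ -9.69 -11.1    1.1    7.23] [ 0.47049412 -0.11611838]
```

apply_moves(moves=[[[-0.8,-0.93,0,0.7,1],[-1.6,-1.85,0,1.4,1],[-2.4,-2.77,0,2.2,1],[-3.2,-3.7,0.1,2.9,1],[-4.0,-4.6,0.2,3.6,1],[-4.85,-5.55,0.3,4.4,1],[-5.65,-6.5,0.5,5.1,1],[-6.5,-7.4,0.6,5.8,1],[-7.3,-8.35,0.8,6.5,1],[-8.1,-9.3,0.9,7.23,1]]])

```text
time: 1.45
tool_pos: [0.4132, -0.0109, 0.3594]
ee_rot: [3.141, -0.0, 1.643]
wrist_force: [0.6, 0.6, 0.5]
width: 0.0006
finger_force: 0.0
```

```bash
python3 -c "
from h import *
o=telemetry.get_obs();print(o['tool_pos'],o['ee_rot'],o['width'],units(w(-.063,.133),1.6475,.087,o))"
```

```text
[ 0.41323884 -0.01092845  0.35938973] [ 3.14124294e+00 -4.61611335e-04  1.64324349e+00] 0.0006120052854389621 [-2.18  0.99  1.47 -0.02]
```

apply_moves(moves=[[[-0.9,0.4,0,0,1],[-1.8,0.8,0,0,1],[-2.18,0.99,0.3,0,1],[-2.18,0.99,0.9,0,1],[-2.18,0.99,1.3,0,1],[-2.18,0.99,1.47,0,1],[-2.18,0.99,1.47,0,1]]])

```text
time: 2.33
tool_pos: [0.4706, -0.1136, 0.286]
ee_rot: [-3.141, -0.001, 1.648]
wrist_force: [-1.5, 0.1, 0.1]
width: 0.0005
finger_force: 0.0
```

Run:
```python
from h import *
o=telemetry.get_obs();print(o['tool_pos'],o['ee_rot'],enc(o['tool_pos']),units(w(-.063,.133),1.6475,.087,o),units(w(-.063,-.165),1.6475,.087,o))
s=cam('side');t=cam('top')
u=proj(s,[*w(-.063,.11),.09]);a,b=int(u[0])-75,int(u[1])-60
A=cv2.resize(s['image'][b:b+120,a:a+160,::-1],None,fx=2.5,fy=2.5)
u=proj(t,[*w(-.063,.08),.09]);a,b=int(u[0])-80,int(u[1])-60
B=cv2.resize(t['image'][b:b+120,a:a+160,::-1],None,fx=2.5,fy=2.5)
cv2.imwrite('pics/c.png',np.hstack([A,B]))
```

```text
[ 0.47062056 -0.1136348   0.28596323] [-3.14074339e+00 -5.16799130e-04  1.64807443e+00] [-0.06268363  0.1354666 ] [-0.05 -0.01 -0.    0.  ] [-6.01 -0.01 -0.    0.  ]
```

View pics/c.png

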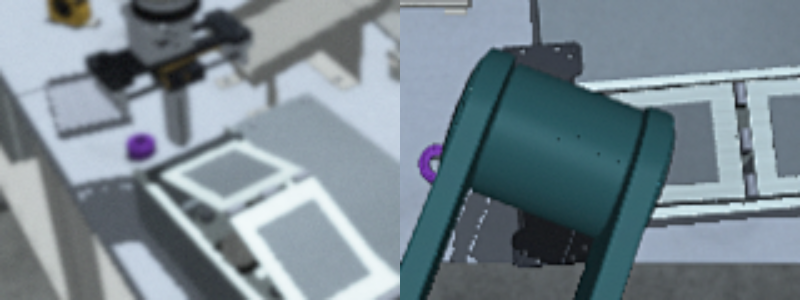

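The finger, near (180,140) in the left half, stands just left of the rod at rail height. I'll push.

apply_moves(moves=[[[-0.2,0,0,0,1],[-0.4,0,0,0,1],[-0.65,0,0,0,1],[-0.9,0,0,0,1],[-1.15,0,0,0,1],[-1.4,0,0,0,1],[-1.65,0,0,0,1],[-1.9,0,0,0,1],[-2.15,0,0,0,1],[-2.4,0,0,0,1]]])

```text
time: 3.68
tool_pos: [0.48, -0.2343, 0.2863]
ee_rot: [3.142, 0.0, 1.648]
wrist_force: [0.7, 0.9, -0.2]
width: 0.0007
finger_force: 0.4
```

apply_moves(moves=[[[-0.25,0,0,0,1],[-0.5,0,0,0,1],[-0.75,0,0,0,1],[-1.0,0,0,0,1],[-1.25,0,0,0,1],[-1.5,0,0,0,1],[-1.75,0,0,0,1],[-2.0,0,0,0,1],[-2.2,0,0,0,1],[-2.4,0,0,0,1]]])

```text
time: 4.92
tool_pos: [0.4893, -0.3537, 0.2863]
ee_rot: [-3.142, -0.0, 1.648]
wrist_force: [0.7, 1.2, 1.0]
width: 0.0006
finger_force: 0.3
```

Run:
```python
from h import *
o=telemetry.get_obs();print(o['wrist_force'],enc(o['tool_pos']),o['tool_pos'][2]-.199,o['ee_rot'])
```

```text
[0.69600571 1.20788649 0.95250868] [-0.06247914 -0.10529254] 0.08725036011168358 [-3.14158967e+00 -1.48587654e-04  1.64793239e+00]
```

apply_moves(moves=[[[-0.15,0,0,0,1],[-0.3,0,0,0,1],[-0.45,0,0,0,1],[-0.55,0,0,0,1],[-0.65,0,0,0,1],[-0.7,0,0,0,1]]])

```text
time: 5.68
tool_pos: [0.492, -0.3882, 0.2863]
ee_rot: [3.141, -0.0, 1.648]
wrist_force: [-0.7, 0.9, 1.2]
width: 0.0003
finger_force: 0.4
```

Run:
```python
from h import *
o=telemetry.get_obs();print(o['wrist_force'],enc(o['tool_pos']))
s=cam('side');t=cam('top')
u=proj(s,[*w(-.063,-.1),.12]);a,b=int(u[0])-100,int(u[1])-90
A=cv2.resize(s['image'][b:b+150,a:a+200,::-1],(400,300))
u=proj(t,[*w(-.063,-.06),.09]);a,b=int(u[0])-100,int(u[1])-75
B=cv2.resize(t['image'][b:b+150,a:a+200,::-1],(400,300))
cv2.imwrite('pics/d.png',np.hstack([A,B]))
```

```text
[-0.67062476  0.91765939  1.24281913] [-0.06242882 -0.13988224]
```

View pics/d.png

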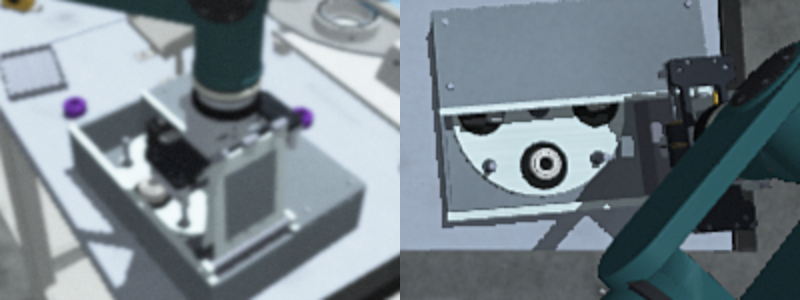

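The cover stands almost folded. The disc, the nut (545,165 in the right half) and the pegs at (489,166) and (597,157) are visible. I'll push on to the stop.

apply_moves(moves=[[[-0.1,0,0,0,1],[-0.18,0,0,0,1],[-0.26,0,0,0,1],[-0.26,0,0,0,1]]])

```text
time: 6.28
tool_pos: [0.4928, -0.3934, 0.2866]
ee_rot: [-3.137, -0.022, 1.653]
wrist_force: [-11.4, 33.5, 13.3]
width: 0.0004
finger_force: 17.3
```

apply_moves(moves=[[[-0.04,0,0,0,1],[-0.08,0,0,0,1],[-0.08,0,0,0,1]]])

```text
time: 6.65
tool_pos: [0.493, -0.3947, 0.2868]
ee_rot: [-3.135, -0.029, 1.654]
wrist_force: [-13.8, 43.6, 16.5]
width: 0.0002
finger_force: 23.0
```

apply_moves(moves=[[[0.3,0,0,0,1],[0.7,0,0,0,1],[1.3,0,-0.3,0,1],[2.2,0,-0.6,0,1],[3.2,0,-0.6,0,1],[4.2,0,-0.6,0,1],[5.2,0,-0.6,0,1],[6.2,0,-0.6,0,1],[6.6,0,-0.6,0,1]]])

```text
time: 7.78
tool_pos: [0.4672, -0.0737, 0.3163]
ee_rot: [3.141, -0.0, 1.65]
wrist_force: [0.4, -0.4, -0.4]
width: 0.0006
finger_force: 0.0
```

Run:
```python
from h import *
o=telemetry.get_obs();print(o['wrist_force'],enc(o['tool_pos']))
s=cam('side');t=cam('top')
u=proj(s,[*w(-.063,-.05),.1]);a,b=int(u[0])-70,int(u[1])-75
print(a,b);A=cv2.resize(s['image'][b:b+150,a:a+133,::-1],(400,450),interpolation=cv2.INTER_CUBIC)
u=proj(t,[*w(-.05,-.04),.05]);a,b=int(u[0])-60,int(u[1])-75
print(a,b);B=cv2.resize(t['image'][b:b+150,a:a+133,::-1],(400,450),interpolation=cv2.INTER_CUBIC)
cv2.imwrite('pics/e.png',np.hstack([A,B]))
```

```text
[ 0.35189719 -0.35495636 -0.41992394] [-0.06300762  0.17554958]
179 165
268 163
```

View pics/e.png

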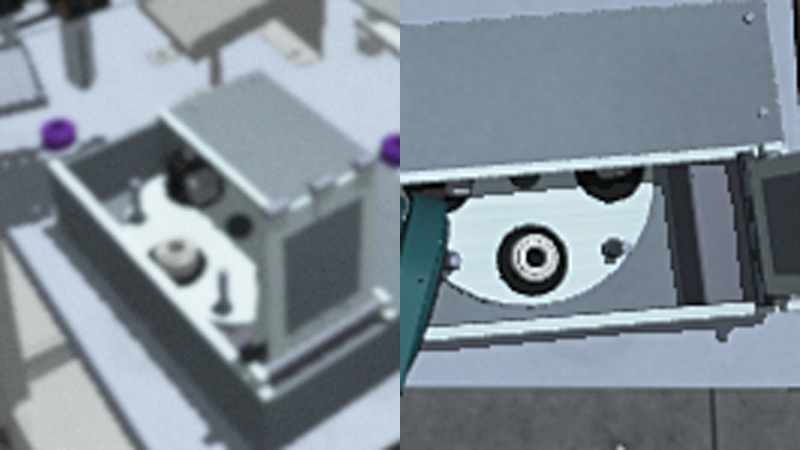

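Left half (side view): a dark boxy part with a grey face, likely the coil, stands in the left bay at (190,180). Right half (top view): a part sits in the right bay at (610,182), partly under the roof, with the pegs at (452,262) and (614,250) and the nut at (534,257). I'll confirm with an enlarged crop and check the cover's rod.

Run:
```python
from h import *
s=cam('side');t=cam('top')
A=cv2.resize(s['image'][205:255,215:281,::-1],(400,300),interpolation=cv2.INTER_CUBIC)
B=cv2.resize(t['image'][205:260,325:398,::-1],(400,300),interpolation=cv2.INTER_CUBIC)
cv2.imwrite('pics/f.png',np.hstack([A,B]))
sc=lambda u,a,b,f,ox:((u-[a,b])*f+[ox,0]).round()
for y in(-.168,-.160,-.150): print(y,[sc(proj(t,[*w(x,y),.092]),325,205,5.46,400) for x in(-.12,-.01)])
q=[ray(t,268+(u-400)/3,163+v/3,.07) for u,v in((452,258),(614,247))]
for p in q: e=enc(p);print(e,np.hypot(*e),np.degrees(np.arctan2(e[1],-e[0])))
```

```text
-0.168 [array([749., 320.]), array([716.,  68.])]
-0.16 [array([731., 321.]), array([698.,  70.])]
-0.15 [array([708., 323.]), array([676.,  71.])]
[-0.06787482  0.07258715] 0.09937748761907673 46.921486159728374
[-0.06868297 -0.06042642] 0.09148060924925146 -41.340913819875325
```

View pics/f.png

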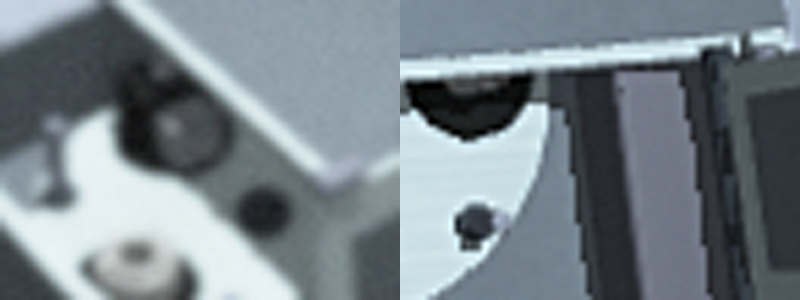

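The left bay holds the black and grey coil: wide, dark, not a spring. The right bay shows a metallic ring on its pad at (480,85), so that is the spring. The lead rod at about (735,300) projects to y≈-0.165, so the cover is fully folded. The carousel therefore has to turn so peg_3 (front right) moves left, pushed from its right side.

apply_moves(moves=[[[-1,0,0,0,1],[-2,0,0,0,1],[-3,-0.05,0,0,1],[-4,-0.08,0,0,1],[-5,-0.08,0,0,1],[-5.45,-0.08,0,0,1],[-5.45,-0.08,0.4,0,1],[-5.45,-0.08,0.9,0,1],[-5.45,-0.08,1.34,0,1],[-5.45,-0.08,1.34,0,1]]])

```text
time: 9.22
tool_pos: [0.484, -0.3475, 0.2468]
ee_rot: [-3.138, -0.004, 1.647]
wrist_force: [-0.2, 0.0, 0.6]
width: 0.0008
finger_force: 0.0
```

Run:
```python
from h import *
o=telemetry.get_obs();e=enc(o['tool_pos']);print(e,o['tool_pos'][2]-.199,o['wrist_force'])
ph=np.concatenate([[-51,-49,-47],np.linspace(-45,40,27),[42,43.5,44.5,45,45]])
r=np.radians(ph);P=np.c_[.1*np.sin(r)-.013,-.1*np.cos(r)+.003]
st=e
for i in range(0,len(P),10):
    print(((P[i:i+10]-[st[1],st[0]])/.05).round(2).tolist());st=P[min(i+9,len(P)-1)][::-1]
```

```text
[-0.06723535 -0.09875943] 0.047807925778605626 [-0.23190034  0.0132565   0.5893923 ]
[[0.16, 0.15], [0.21, 0.09], [0.25, 0.04], [0.3, -0.01], [0.38, -0.09], [0.47, -0.16], [0.56, -0.23], [0.66, -0.29], [0.76, -0.35], [0.86, -0.4]]
[[0.1, -0.05], [0.21, -0.09], [0.32, -0.12], [0.43, -0.15], [0.54, -0.17], [0.66, -0.18], [0.77, -0.19], [0.88, -0.19], [1.0, -0.19], [1.11, -0.18]]
[[0.11, 0.02], [0.22, 0.04], [0.33, 0.07], [0.44, 0.11], [0.55, 0.15], [0.65, 0.2], [0.75, 0.26], [0.85, 0.32], [0.94, 0.38], [1.03, 0.45]]
[[0.05, 0.05], [0.09, 0.08], [0.12, 0.11], [0.13, 0.12], [0.13, 0.12]]
```

apply_moves(moves=[[[0.05,0,0,0,1],[0.12,0,0,0,1],[0.19,0,0,0,1],[0.26,0,0,0,1],[0.33,-0.04,0,0,1],[0.41,-0.11,0,0,1],[0.5,-0.18,0,0,1],[0.59,-0.25,0,0,1],[0.68,-0.3,0,0,1],[0.77,-0.35,0,0,1]]])

```text
time: 10.48
tool_pos: [0.4642, -0.3104, 0.2492]
ee_rot: [-3.141, -0.0, 1.648]
wrist_force: [-0.8, -0.5, 0.1]
width: 0.0004
finger_force: 0.3
```

apply_moves(moves=[[[0.09,-0.04,0,0,1],[0.19,-0.09,0,0,1],[0.3,-0.14,0,0,1],[0.41,-0.17,0,0,1],[0.52,-0.2,0,0,1],[0.63,-0.22,0,0,1],[0.74,-0.23,0,0,1],[0.85,-0.24,0,0,1],[0.96,-0.24,0,0,1],[1.07,-0.24,0,0,1]]])

```text
time: 11.72
tool_pos: [0.4483, -0.258, 0.2493]
ee_rot: [3.141, -0.0, 1.648]
wrist_force: [0.4, 0.5, 0.5]
width: 0.0006
finger_force: 0.1
```

Run:
```python
from h import *
o=telemetry.get_obs();e=enc(o['tool_pos']);print(e,o['tool_pos'][2]-.199,o['wrist_force'],o['qvel'].round(3))
```

```text
[-0.09598183 -0.00676992] 0.05026833670724509 [0.40615566 0.48518181 0.46772406] [ 0.065 -0.053  0.057  0.002 -0.008  0.066]
```

apply_moves(moves=[[[0.11,0.01,0,0,1],[0.22,0.03,0,0,1],[0.33,0.06,0,0,1],[0.44,0.1,0,0,1],[0.55,0.15,0,0,1],[0.65,0.2,0,0,1],[0.75,0.25,0,0,1],[0.84,0.3,0,0,1],[0.92,0.35,0,0,1],[0.99,0.4,0,0,1]]])

```text
time: 12.98
tool_pos: [0.4646, -0.2072, 0.2493]
ee_rot: [3.142, -0.0, 1.648]
wrist_force: [-0.4, -0.3, -0.6]
width: 0.0003
finger_force: 0.1
```

apply_moves(moves=[[[0.05,0.04,0,0,1],[0.09,0.08,0,0,1],[0.12,0.11,0,0,1],[0.14,0.13,0,0,1],[0.15,0.14,0,0,1],[0.15,0.14,0,0,1],[0.15,0.14,0,0,1]]])

```text
time: 13.85
tool_pos: [0.4708, -0.1995, 0.2493]
ee_rot: [3.141, -0.0, 1.648]
wrist_force: [-0.3, 0.3, -0.5]
width: 0.0003
finger_force: 0.0
```

Run:
```python
from h import *
o=telemetry.get_obs();e=enc(o['tool_pos']);print(e,o['tool_pos'][2]-.199,o['wrist_force'],o['qvel'].round(3))
s=cam('side');t=cam('top')
A=cv2.resize(s['image'][185:285,195:328,::-1],(400,300),interpolation=cv2.INTER_CUBIC)
B=cv2.resize(t['image'][205:305,265:398,::-1],(400,300),interpolation=cv2.INTER_CUBIC)
cv2.imwrite('pics/g.png',np.hstack([A,B]))
```

```text
[-0.06906251  0.04983047] 0.05028204560124905 [-0.31209611  0.32984549 -0.48792297] [-0.    -0.001 -0.001 -0.001 -0.002  0.002]
```

View pics/g.png

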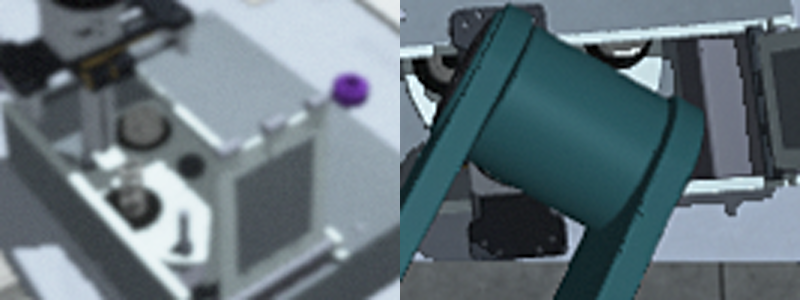

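In the side view the spring stands on its pad in front at (132,190), and the arm covers the top view. The peg is about 8 mm short, so I'll nudge it the rest of the way, then back off and lift.

apply_moves(moves=[[[0.03,0.02,0,0,1],[0.07,0.04,0,0,1],[0.11,0.06,0,0,1],[0.14,0.08,0,0,1],[0.15,0.08,0,0,1],[0.15,0.08,0,0,1]]])

```text
time: 14.7
tool_pos: [0.4743, -0.1916, 0.2494]
ee_rot: [3.142, -0.0, 1.648]
wrist_force: [0.5, -1.4, 0.1]
width: 0.0005
finger_force: 0.4
```

apply_moves(moves=[[[-0.05,0,0,0,1],[-0.05,0,-0.4,0,1],[-0.05,0,-1.0,0,1],[-0.05,0,-1.7,0,1],[0.8,-0.2,-2.0,0,0.6],[1.8,-0.3,-2.0,0,0.6],[2.8,-0.3,-2.0,0,0.6],[3.5,-0.3,-2.0,0,0.6],[3.5,-0.3,-2.0,0,0.6]]])

```text
time: 15.82
tool_pos: [0.4453, -0.0167, 0.3492]
ee_rot: [-3.141, -0.001, 1.652]
wrist_force: [0.2, -0.5, 0.4]
width: 0.0375
finger_force: 0.0
```

Run:
```python
from h import *
o=telemetry.get_obs();e=enc(o['tool_pos']);print(e,o['tool_pos'][2]-.199,o['width'],o['wrist_force'])
s=cam('side');t=cam('top')
A=cv2.resize(s['image'][195:270,200:300,::-1],(400,300),interpolation=cv2.INTER_CUBIC)
B=cv2.resize(t['image'][215:290,280:380,::-1],(400,300),interpolation=cv2.INTER_CUBIC)
cv2.imwrite('pics/i.png',np.hstack([A,B]))
for S,a,b,ox in((s,200,195,0),(t,280,215,400)):
  for X in((-.075,0,.02),(-.075,0,.073),(-.0707,.0707,.07),(-.0707,-.0707,.07)):
    u=(proj(S,[*w(*X[:2]),X[2]])-[a,b])*4+[ox,0];print(X,u.round())
```

```text
[-0.0805292   0.23402567] 0.1502004542161378 0.037549863786696086 [ 0.22783084 -0.53451582  0.4312047 ]
(-0.075, 0, 0.02) [145. 231.]
(-0.075, 0, 0.073) [142. 177.]
(-0.0707, 0.0707, 0.07) [ 92. 121.]
(-0.0707, -0.0707, 0.07) [208. 240.]
(-0.075, 0, 0.02) [527. 139.]
(-0.075, 0, 0.073) [541. 139.]
(-0.0707, 0.0707, 0.07) [425. 140.]
(-0.0707, -0.0707, 0.07) [654. 123.]
```

View pics/i.png

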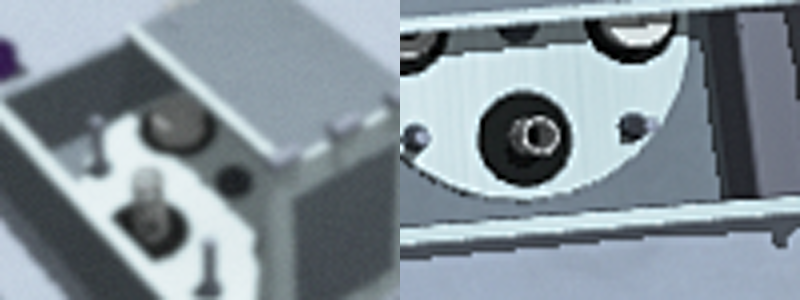

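The spring stands upright in the middle of the front; its top at (541,137) matches the prediction of (541,139). The foot is in the right bay, and the nut is in the left. Next is the grasp.

apply_moves(moves=[[[-1,0.05,0,0,0.57],[-2,0.1,0,0,0.57],[-3,0.11,0,0,0.57],[-4,0.11,0,0,0.57],[-4.68,0.11,0,0,0.57],[-4.68,0.11,0,0,0.57],[-4.68,0.11,0,0,0.57]]])

```text
time: 16.8
tool_pos: [0.4689, -0.2517, 0.3489]
ee_rot: [-3.141, -0.001, 1.647]
wrist_force: [0.5, 0.9, 0.7]
width: 0.0404
finger_force: 0.0
```

Run:
```python
from h import *
o=telemetry.get_obs();e=enc(o['tool_pos']);print(e,o['tool_pos'][2]-.199,o['width'],units(w(-.075,0),1.6475,.034,o))
```

```text
[-0.07495804 -0.00208303] 0.14987095279696122 0.04042503482349402 [ 0.04 -0.    2.32 -0.01]
```

apply_moves(moves=[[[0.04,0,0.5,0,0.57],[0.04,0,1.1,0,0.57],[0.04,0,1.6,0,0.57],[0.04,0,2.0,0,0.57],[0.04,0,2.25,0,0.57],[0.04,0,2.32,0,0.57],[0.04,0,2.32,0,0.57]]])

```text
time: 17.68
tool_pos: [0.4694, -0.2491, 0.2338]
ee_rot: [3.141, 0.0, 1.648]
wrist_force: [0.6, 0.2, 1.0]
width: 0.0404
finger_force: 0.0
```

apply_moves(moves=[[[0,0,0,0,0.65],[0,0,0,0,0.7],[0,0,0,0,0.75],[0,0,0,0,0.8],[0,0,0,0,0.9],[0,0,0,0,1],[0,0,0,0,1]]])

```text
time: 18.55
tool_pos: [0.4694, -0.2494, 0.2337]
ee_rot: [3.141, 0.001, 1.648]
wrist_force: [1.8, -0.1, 2.3]
width: 0.0225
finger_force: 30.0
```

apply_moves(moves=[[[0,0,-0.2,0,1],[0,0,-0.7,0,1],[0,0,-1.3,0,1],[0,0,-2,0,1],[0,0,-2.4,0,1],[0,0,-2.5,0,1]]])

```text
time: 19.3
tool_pos: [0.4692, -0.2494, 0.36]
ee_rot: [3.14, 0.002, 1.648]
wrist_force: [-0.6, 0.6, 0.9]
width: 0.0227
finger_force: 30.0
```

Run:
```python
from h import *
o=telemetry.get_obs();print(o['width'],o['finger_force'],o['tool_pos'],units((.440,.129),1.6475,.034,o))
```

```text
0.022683448099497055 29.999864995479584 [ 0.46915152 -0.2493567   0.36003914] [7.59 0.   2.54 0.  ]
```

apply_moves(moves=[[[0.4,0,0,0,1],[1.2,0,0,0,1],[2.1,0,0,0,1],[3.1,0,0,0,1],[4.1,0,0,0,1],[5.1,0,0,0,1],[6.1,0,0,0,1],[7.0,0,0,0,1],[7.5,0,0,0,1],[7.59,0,0,0,1]]])

```text
time: 20.55
tool_pos: [0.4387, 0.1309, 0.3567]
ee_rot: [-3.138, 0.0, 1.652]
wrist_force: [-0.7, 0.2, -0.5]
width: 0.0228
finger_force: 30.0
```

Run:
```python
from h import *
o=telemetry.get_obs();print(o['width'],units((.440,.129),1.6475,.0178,o))
s=cam('side');t=cam('top')
u=proj(s,[.44,.129,.1]).astype(int);A=cv2.resize(s['image'][u[1]-50:u[1]+50,u[0]-66:u[0]+67,::-1],(400,300),interpolation=cv2.INTER_CUBIC)
B=cv2.resize(t['image'][205:305,100:233,::-1],(400,300),interpolation=cv2.INTER_CUBIC)
cv2.imwrite('pics/j.png',np.hstack([A,B]))
```

```text
0.022845598532938053 [-0.04  0.02  2.8   0.02]
```

View pics/j.png

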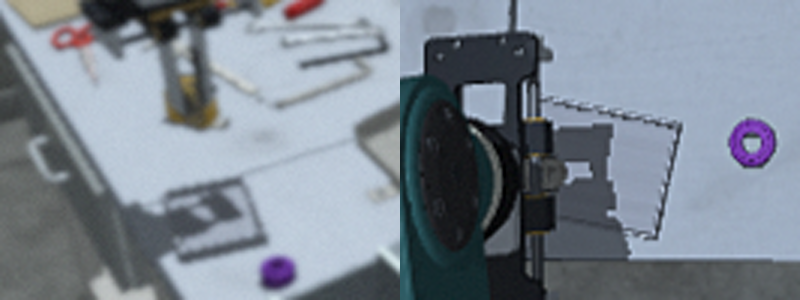

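The spring is held between the fingers, over the tray. I'll lower it.

apply_moves(moves=[[[0,0,0.6,0,1],[0,0,1.3,0,1],[0,0,1.9,0,1],[0,0,2.3,0,1],[0,0,2.5,0,1],[0,0,2.62,0,1],[0,0,2.68,0,1],[0,0,2.68,0,1]]])

```text
time: 21.65
tool_pos: [0.4402, 0.1291, 0.2248]
ee_rot: [3.141, -0.0, 1.648]
wrist_force: [0.4, -0.4, -0.7]
width: 0.0227
finger_force: 30.0
```

apply_moves(moves=[[[0,0,0.03,0,1],[0,0,0.06,0,1],[0,0,0.09,0,1],[0,0,0.09,0,1]]])

```text
time: 22.15
tool_pos: [0.4399, 0.1291, 0.2196]
ee_rot: [-3.141, -0.0, 1.648]
wrist_force: [-0.0, 0.2, -0.7]
width: 0.0223
finger_force: 30.0
```

apply_moves(moves=[[[0,0,0.02,0,1],[0,0,0.03,0,1],[0,0,0.04,0,1],[0,0,0.04,0,1]]])

```text
time: 22.65
tool_pos: [0.4399, 0.1291, 0.2178]
ee_rot: [-3.142, -0.0, 1.648]
wrist_force: [-0.4, 0.0, 0.0]
width: 0.0226
finger_force: 30.0
```

apply_moves(moves=[[[0,0,0.01,0,1],[0,0,0.02,0,1],[0,0,0.03,0,1],[0,0,0.03,0,1]]])

```text
time: 23.15
tool_pos: [0.44, 0.1291, 0.2167]
ee_rot: [3.141, -0.0, 1.648]
wrist_force: [-1.8, -0.7, 4.1]
width: 0.0226
finger_force: 30.0
```

Contact shows as 4 N upward at the expected height. I'll release gently and rise.

apply_moves(moves=[[[0,0,0,0,0.74],[0,0,0,0,0.7],[0,0,0,0,0.64],[0,0,0,0,0.58],[0,0,0,0,0.58],[0,0,-0.3,0,0.58],[0,0,-0.8,0,0.58],[0,0,-1.5,0,0.58],[0,0,-2.4,0,0.58],[0,0,-3,0,0.58]]])

```text
time: 24.4
tool_pos: [0.44, 0.1291, 0.37]
ee_rot: [3.137, -0.0, 1.648]
wrist_force: [0.6, -0.6, -0.2]
width: 0.0393
finger_force: 0.0
```

apply_moves(moves=[[[0.8,0,0,0,0.58],[1.6,0,0,0,0.58],[2.4,0,0,0,0.58],[3,0,0,0,0.58],[3,0,0,0,0.58]]])

```text
time: 25.02
tool_pos: [0.428, 0.28, 0.3673]
ee_rot: [3.141, -0.001, 1.651]
wrist_force: [-0.4, -0.3, -0.3]
width: 0.0391
finger_force: 0.0
```

Run:
```python
from h import *
o=telemetry.get_obs();print(o['width'],o['wrist_force'],o['tool_pos'])
s=cam('side');t=cam('top')
A=cv2.resize(s['image'][150:300,140:340,::-1],(400,300),interpolation=cv2.INTER_CUBIC)
B=cv2.resize(t['image'][140:320,130:410,::-1],(400,257),interpolation=cv2.INTER_CUBIC)
cv2.imwrite('pics/k.png',np.hstack([A,np.vstack([B,np.zeros((43,400,3),'uint8')])]))
```

```text
0.039088374603139464 [-0.39694438 -0.2937335  -0.29675554] [0.42795912 0.2800436  0.36726752]
```

View pics/k.png

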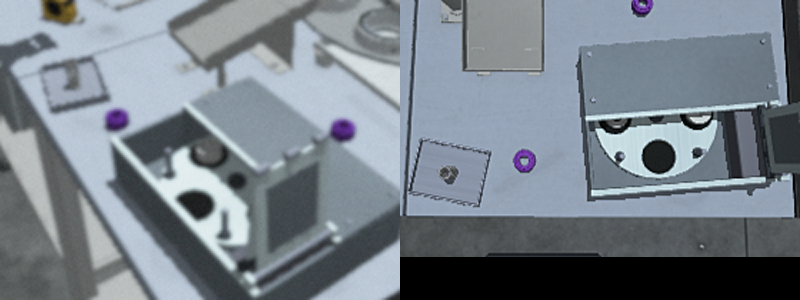

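The spring stands upright in the tray, at (72,75) in the side view and (448,175) in the top view. The front bay is empty, the nut and foot stand in the side bays, and the cover is folded.

```bash
python3 -c "
from h import *
print(ticket.close_job())"
```

```text
the job is handed in; nothing more can be done
None
```

The job is handed in: the cover is folded and the spring stands upright in the tray; the nut and foot were seen standing on the carousel at the end, but the coil, turned to the rear under the roof, could not be seen.

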